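Check the hand lever of a portioning funnel

ROBOT

A 6-joint arm with a two-finger parallel gripper is mounted at the origin on a cart in front of the work surface, level with it; the furniture and walls round the work are solid. World frame = base frame: x ahead of the robot, y to its left, z up, the work surface at z = 0. Lengths are in m, angles in rad, forces in N, time in s.
With the tool pointing down it reaches from about 0.25 to 0.775 m from the base axis. Payload 4 kg.
Tool frame: the origin (TCP) lies at the centre of the arm's flange, where the gripper is bolted on; the fingertips stand 199 mm ahead of it and the grasp point (between the pads) lies ctrl.pinch_z ahead of it (ctrl.pinch_z is the distance from the TCP to the grasp point, in m); z points along the fingers, y is the line along which they close (so a half turn about z gives the same grasp; the last joint's range is limited). The gripper opens to 94 mm and grips with 3 to 60 N. Pads are 16 mm wide; open, the fingers measure 119 mm over their backs; the gripper's body (75 mm by 177 mm) begins 78 mm behind the grasp point.
Start: joints at [1.12, 0.087, 1.371, -0, 1.684, -0.103], TCP at [0.187, 0.517, 0.405] pointing down, gripper open.
Joint ranges: [-3.1, 3.1], [-0.76, 2.03], [0.27, 2.55], [-1.08, 4.22], [0.17, 2.65], [-2.57, 2.57]. Speed limits (rad/s): [2.79, 2.79, 3.14, 3.14, 3.14, 3.14].

INTERFACE

Orientations are given as a rotation vector (axis times angle).
In Python, from workcell import readout, imaging, workorder, ctrl gives the robot as it stands. The module is installed in compiled form; this text tells all that it offers.
- The arm moves only by the shell command python3 -m pendant 'ROWS' [FORCE]. ROWS is JSON, a list of rows, each a list of 7 numbers: the shift along the tool's x, y, z normalised to -1 to 1, where 1 is 0.06 m, then the turn, a rotation vector about the tool's x, y, z normalised to -1 to 1, where 1 is 0.12 rad, then the closure, from 0 (fully open) to 1 (shut). In form: [[x, y, z, rx, ry, rz, jaw], ...]. A call has exactly 8 rows; each row shifts and turns the commanded pose from where the row before left it, along the tool's axes as they then stand; what a row does not reach is not made up. A row lasts 1/8 s, in which the tool goes at most 62.5 mm and 10.7 degrees, less where a joint would pass 70% of its speed; a pose out of reach is approached as far as the arm can. A call with a number of a shift or a turn outside -1 to 1 is refused whole. A call with a gripper value outside its range is refused whole. The fingers move at their own pace and stop on an object; FORCE is the grip in N (left out, the last holds). Time passes only in rows, so rows that do not move let the fingers close, or fill a call up. It gives the time, the measured TCP pose, the force, the opening and the grip force at its end, in the units of the state.
- readout.get_state(): the state, without advancing time (a new reading comes with each control period).
- imaging.read_camera(name): name is "scene" or "top" or "wrist"; returns the picture (480x640x3 uint8, blue, green, red); there is no depth.
- imaging.camera_params(name): a dict with "fx", "fy", "cx", "cy" (pixels), "origin" and "rotation" of the camera in the world; the wrist camera has in their place "T_tool_cam" (4x4, takes a point from camera to tool coordinates, whose origin is the TCP and whose axes are the flange's). Camera axes: x right, y up, looking along -z (the intrinsics and any distortion apply to the point x, -y, -z); pixel columns grow to the right and rows downward; lengths in m; the calibration is good to about 2 mm. The wrist camera is an equidistant fisheye: a pixel r from the principal point sees the ray r / f radians off the axis. A picture is of the moment at which its call begins: read the wrist's pose just before it. camera_params takes no time and is no camera call.
- workorder.job_done(): hands the job in; it is judged then, once.
Trained networks look in the newest picture that a camera, given by its name, has taken for a name from the list of things; names that differ only in an ending like _2 or _b are one class to them, and where a whole thing is asked for, a point or a joint stands for the part that bears it (a point fixed in the world has none). Each returns a list of dicts, best first, with "score" (0 to 1); they miss things now and then, are a little off and sometimes report something else, mostly with a low value. They report only what shows in the picture. A call takes as long as a camera call.
- imaging.boxes_of(query, camera): "extent" ([left, top, right, bottom] in pixels, round what is visible of it).
- imaging.regions_of(query, camera): "pixels" (480x640 bool, what is visible of it) and "extent" ([left, top, right, bottom] in pixels, round what is visible of it).
- imaging.place_of(query, camera): "centre" ([column, row] in pixels: a listed point, or the origin of a listed thing).
The state is a dict: "time": time; "q": joint angles; "qvel": joint speeds; "joint_torque": joint torques, N m; "position": TCP position; "eef_rot": TCP orientation; "ft_force": force on the tool from outside, world axes, zero at the start; "wrist_torque": the same for the moment, N m; "finger_gap": opening from 0.0 (shut) to 1.0 (fully open); "gripper_force": force on a finger pad.
Only numpy, scipy, OpenCV 4.12 (cv2) and the standard library are available. Lean on these libraries where they do the work, as an engineer would, in place of code of your own. Each camera call takes 0.05 s, during which the arm holds its last target. There are 200 camera calls.

TASK

The portioning funnel is back together after washing; before it is filled, check that its hand lever stops short of the grip bar. First push the small catch out from between lever and bar, by its upright post, until it lies folded back along the top of the bar; then, with the outside of the closed fingers, press the lever in until it bears firmly on the stop screw, without forcing it, and finish while still holding it pressed there. Grip nothing, keep the fingers off the bar itself and leave everything else where it stands.

Things in the scene. Friction and masses are not known exactly. Their poses are not given: they have to be found in the camera images.
- funnel_stand: the portioning funnel: a steel funnel (130 mm wide at the rim, 168 mm high) in a three-legged wire stand whose rubber suction feet hold it firmly to the worktop. Origin: on the worktop under the middle of the funnel, z up. Its handle points along its own -x; the hand lever is on the +y side of the handle. Wall cabinets overhang the worktop beyond world x = 0.54, underside at z = 0.57
- grip_bar: the fixed grip bar of the handle: a horizontal round black bar, 22 mm thick, 122 mm long, axis 145 mm above the worktop. Same origin and axes as funnel_stand: the bar runs along -x from x = -0.104 to x = -0.226 at y = 0. Not to be touched by the fingers
- lever_arm: the hand lever beside the bar: flat upright strip, 130 to 170 mm above the worktop, origin on its vertical pivot (x -0.095, y 0.035, z 0.145 in funnel_stand's frame). It runs along its own -x: steel, 8 mm thick, then a black grip, 12 mm thick, from x = -0.083 to -0.142. Its +y is the outer side, away from the bar; it is pressed towards its -y. It turns a blade that uncovers the funnel's outlet
- lever_pad (a point): middle of the outer face of the lever's black grip, the place to press: 108 mm from the pivot, 150 mm above the worktop; axes as lever_arm (+y points outwards, away from the bar)
- lever_turn (a joint): angle of the lever, rad: 0 at rest, leaning 0.28 out from the bar; grows as it is pressed in. It meets the stop screw between 0.22 and 0.36, as the screw is set; it would touch the bar only at about 0.41. A spring pushes it out: 3 N at the black grip at rest, 5 to 7 N at the stop, so some 9 N or more there bears firmly on the screw
- stop_screw: knurled stop screw that goes crosswise through the bar, 10 mm thick, head 19 mm on the far side of the bar. Origin: its rounded tip, which faces the steel part of the lever 60 mm from the lever's pivot, 145 mm above the worktop; it points along +y of funnel_stand. The tip stands 27 to 34 mm from the bar's axis
- catch_turn (a joint): angle of the catch, rad: 0 = the catch stands across from the bar to the lever and blocks it; about 1.55 = folded back, lying along the top of the bar and pointing at the funnel (end of travel 1.6). It turns about a vertical pivot, stays where it is left and moves with under 1 N at its post
- catch_pivot (a point): pivot of the catch on top of the bar, 170 mm out from the funnel's middle, 161 mm above the worktop; axes as funnel_stand
- catch_post (a point): the upright thumb post at the free end of the catch, 44 mm from its pivot: 10 mm thick, with a 15 mm wide black cap. The strut lies 157 to 164 mm above the worktop, the bare post reaches up to 190 mm, the cap to 205 mm; this point is on the post's axis at 182 mm. It stands on the +y side of the bar when blocking and folds towards the funnel (+x of funnel_stand), then over the bar
- catch_strut: the catch: a flat steel strut 9 mm wide and 50 mm long with the thumb post at its free end. Origin on its pivot; it runs along its own +y
- saucer: white saucer, 85 mm, 15 mm high, under the funnel's outlet; leave it
- spice_jar: spice jar with a yellow cap, 44 mm, 100 mm high; leave it
- teaspoon: teaspoon, 135 mm long; leave it
- tin: low food tin, 75 mm, 58 mm high; leave it
- mug: white mug, 90 mm, 87 mm high; leave it
- tumbler: clear glass tumbler, 78 mm, 87 mm high; leave it
- lemon: lemon, 70 x 52 x 51 mm; leave it

How it is judged:
On the way:
1. the catch is folded back along the bar, the lever still at rest (value of joint catch_turn above 1.2 rad and value of joint lever_turn below 0.1 rad), for 0.2 s.
At the end, for the whole second after the job is handed in: The catch is folded back (over 1.2 rad) and the fingers, from outside the lever, hold it with over 4 N against the stop screw (over 1.5 N between lever and screw, lever angle 0.2 to 0.4 rad, so short of the bar) (value of joint catch_turn above 1.2 rad and contact force between lever_arm and stop_screw above 1.5 N and value of joint lever_turn between 0.2 and 0.4 rad and contact force between the fingers and lever_arm above 4 N and y of the grasp point in the frame of lever_arm above 0.01 m); the arm keeps its last pose, push and grip.
It fails at once if the lever is forced while the catch is still across (value of joint lever_turn above 0.12 rad and value of joint catch_turn below 1 rad).
It fails at once if the lever is pressed with more than 40 N (contact force between the fingers and lever_arm above 40 N).
It fails at once if the fingers press on or grip the fixed bar (contact force between the fingers and grip_bar above 2 N).
It fails at once if the lever or the catch's post is pinched between the fingers instead of pushed from outside ((contact force between the fingers and lever_arm above 1 N and y of the grasp point in the frame of lever_arm below 0.007 m) or (contact force between the fingers and catch_strut above 0.3 N and horizontal distance between the grasp point and catch_post below 0.007 m)).
It fails at once if a bystander is lifted or shifted by more than 15 mm (distance of any of saucer, spice_jar, teaspoon, tin, mug, tumbler, lemon from where it was at the start of the episode above 0.015 m).
It also fails if it takes over 54 s, if anything falls off the work surface, if the arm or the gripper's body presses on something with over 40 N, if the wrist force passes 120 N, or if a joint passes its speed limit or range.

## Working session

There is one attempt and no reset: what is moved stays moved. The work goes in short steps, Python scripts to look and compute and a shell command to move; the robot and the scene stay as the last step left them, time stands still between calls to the robot, and variables do not carry over. Pictures are saved under pics/ and viewed, at most 10 in all, crops included, and the job is handed in when it is done.

```bash
mkdir -p pics
cat > h.py <<'E'
import numpy as np,cv2
from scipy.spatial.transform import Rotation as R
from scipy.optimize import least_squares
from workcell import readout,imaging,workorder,ctrl
def proj(cam,P,st=None):
    p=imaging.camera_params(cam); P=np.atleast_2d(P)
    c=(P-np.array(p['origin']))@np.array(p['rotation'])
    return np.c_[p['cx']+p['fx']*c[:,0]/-c[:,2], p['cy']+p['fy']*(-c[:,1])/-c[:,2]]
def ray(cam,uv):
    p=imaging.camera_params(cam); d=np.array([(uv[0]-p['cx'])/p['fx'],-(uv[1]-p['cy'])/p['fy'],-1.])
    return np.array(p['origin']),np.array(p['rotation'])@d
def atz(cam,uv,z):
    o,d=ray(cam,uv); return o+d*(z-o[2])/d[2]
E
python3 - <<'E'
from h import *
for c in ("scene","top"):
    cv2.imwrite(f"pics/{c}0.png",imaging.read_camera(c))
    p=imaging.camera_params(c); print(c,{k:np.round(v,3).tolist() for k,v in p.items()})
    for n,z in (("funnel_stand",0),("catch_pivot",.161),("catch_post",.182),("lever_pad",.15),("stop_screw",.145),("lever_arm",.145),("grip_bar",0)):
        r=imaging.place_of(n,c)[:2]
        print(n,[(np.round(a['centre'],1).tolist(),round(a['score'],2),np.round(atz(c,a['centre'],z),3).tolist()) for a in r])
s=readout.get_state();print(s,ctrl.pinch_z)
E
```

```text
scene {'fx': 514.687, 'fy': 514.687, 'cx': 320.47, 'cy': 243.298, 'origin': [-0.165, -0.749, 0.967], 'rotation': [0.778, -0.364, -0.77]}Traceback (most recent call last):
  File "<stdin>", line 7, in <module>
  File "h.py", line 13, in atz
    o,d=ray(cam,uv); return o+d*(z-o[2])/d[2]
                                         ~^^^
IndexError: invalid index to scalar variable.
```

```bash
sed -i "s/np.array(p\['rotation'\])/R.from_rotvec(p['rotation']).as_matrix()/" h.py
python3 - <<'E'
from h import *
for c in ("scene","top"):
    cv2.imwrite(f"pics/{c}0.png",imaging.read_camera(c))
    p=imaging.camera_params(c); print(c,{k:np.round(v,3).tolist() for k,v in p.items()})
    for n,z in (("funnel_stand",0),("catch_pivot",.161),("catch_post",.182),("lever_pad",.15),("stop_screw",.145),("lever_arm",.145),("tumbler",0),("mug",0),("spice_jar",0),("tin",0),("lemon",0),("teaspoon",0)):
        r=imaging.place_of(n,c)[:2]
        print(n,[(np.round(a['centre'],1).tolist(),round(a['score'],2),np.round(atz(c,a['centre'],z),3).tolist()) for a in r])
s=readout.get_state();print(s,ctrl.pinch_z)
E
```

```text
scene {'fx': 514.687, 'fy': 514.687, 'cx': 320.47, 'cy': 243.298, 'origin': [-0.165, -0.749, 0.967], 'rotation': [0.778, -0.364, -0.77]}
funnel_stand [([308.6, 294.3], 0.76, [0.475, -0.148, 0.0])]
catch_pivot [([362.9, 286.4], 0.7, [0.465, -0.317, 0.161]), ([358.3, 289.5], 0.36, [0.451, -0.316, 0.161])]
catch_post [([351.5, 289.4], 0.61, [0.426, -0.316, 0.182])]
lever_pad [([351.6, 309.2], 0.76, [0.407, -0.335, 0.15])]
stop_screw []
lever_arm [([322.2, 282.1], 0.69, [0.426, -0.235, 0.145])]
tumbler [([480.0, 343.7], 0.63, [0.638, -0.543, 0.0])]
mug [([200.5, 226.0], 0.84, [0.452, 0.26, 0.0])]
spice_jar [([360.6, 290.6], 0.64, [0.576, -0.236, 0.0])]
tin [([258.4, 278.2], 0.95, [0.426, -0.015, 0.0]), ([306.1, 291.1], 0.46, [0.479, -0.136, 0.0])]
lemon [([269.2, 206.3], 0.76, [0.653, 0.185, 0.0]), ([363.8, 286.4], 0.72, [0.593, -0.232, 0.0])]
teaspoon [([396.7, 313.6], 0.62, [0.578, -0.348, 0.0])]
top {'fx': 463.249, 'fy': 463.249, 'cx': 316.556, 'cy': 240.569, 'origin': [0.407, -0.148, 1.24], 'rotation': [0.095, -0.053, -1.58]}
funnel_stand [([326.3, 258.3], 0.8, [0.476, -0.141, 0.0])]
[... 694 characters left out ...]
.349, 0.0])]
{'time': 1.4, 'q': array([ 1.11992248e+00,  8.72312997e-02,  1.37069091e+00,  2.99627673e-05,
        1.68362593e+00, -1.03112645e-01]), 'qvel': array([ 0.00083834,  0.00161591, -0.00136151, -0.00025558, -0.00056265,
        0.00011043]), 'joint_torque': array([-1.55297171e-04, -3.40037477e+01, -3.02590585e+01,  7.17560202e-02,
        2.37867323e-02, -7.77105782e-06]), 'position': array([0.187446  , 0.51707919, 0.40469337]), 'eef_rot': array([-5.43505456e-01, -3.09420471e+00, -8.00558214e-05]), 'ft_force': array([-0.88764399, -0.48949103, -0.4172709 ]), 'wrist_torque': array([ 0.00115001, -0.00581772,  0.05408101]), 'gripper_force': 0.0, 'finger_gap': 1.0030306253814147} 0.1804
```

View pics/scene0.png

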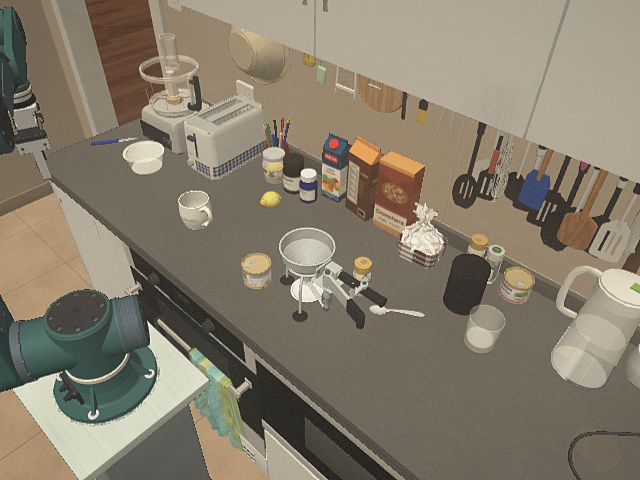

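View pics/top0.png

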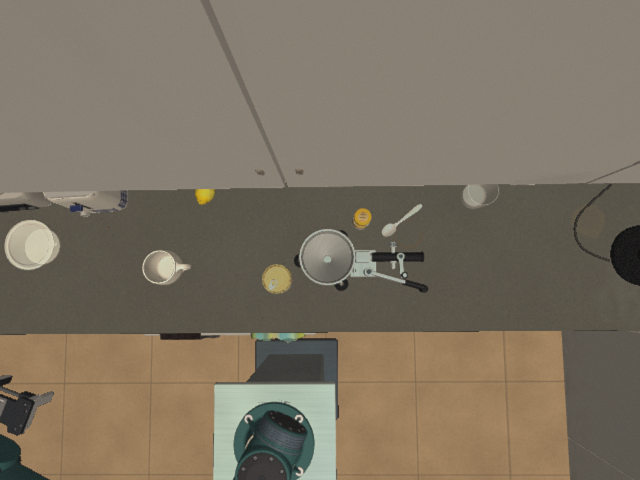

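```bash
cat > fit.py <<'E'
from h import *
a=.28; L=.108
pts={"f":(0,0,0),"pivot":(-.17,0,.161),"post":(-.17,.044,.182),"pad":(-.095-L*np.cos(a)+.006*np.sin(a),.035+L*np.sin(a)+.006*np.cos(a),.15),"lev":(-.095,.035,.145)}
obs={"scene":{"f":(308.6,294.3),"pivot":(362.9,286.4),"post":(351.5,289.4),"pad":(351.6,309.2),"lev":(322.2,282.1)},
"top":{"f":(326.3,258.3),"pivot":(401.1,259.9),"post":(400.2,277.7),"pad":(410.8,286.7),"lev":(363.4,269.8)}}
def W(x,P): return np.array([x[0],x[1],0])+R.from_euler('z',x[2]).apply(P)
def f(x):
    r=[]
    for c in obs:
        for n in obs[c]: r.append((proj(c,W(x,pts[n]))[0]-obs[c][n]))
    return np.ravel(r)
s=least_squares(f,[.475,-.145,1.5],loss='soft_l1',f_scale=2)
if __name__=="__main__":
    print(s.x); print(np.round(f(s.x),1).reshape(-1,2).tolist())
    for n in pts: print(n,np.round(W(s.x,pts[n]),4))
E
python3 fit.py
```

```text
[ 0.47517098 -0.14379491  1.52987318]
[[-1.3, -1.0], [-0.3, -1.5], [-2.2, -0.7], [-2.2, 3.6], [3.8, -2.1], [1.2, 0.3], [-0.7, -2.9], [1.4, -1.9], [0.2, 1.2], [3.8, 1.5]]
f [ 0.4752 -0.1438  0.    ]
pivot [ 0.4682 -0.3137  0.161 ]
post [ 0.4243 -0.3119  0.182 ]
pad [ 0.3966 -0.3379  0.15  ]
lev [ 0.4363 -0.2373  0.145 ]
```

```bash
python3 -m pendant '[[0,0,-0.4,0,0,-0.8,1],[0,-0.5,0,0,0,-0.8,1],[0,-1,0,0,0,-0.8,1],[0,-1,0,0,0,0,1],[0,-1,0,0,0,0,1],[0,-1,0,0,0,0,1],[0,-1,0,0,0,0,1],[0,-1,0,0,0,0,1]]' 20
```

```text
time: 2.4
position: [0.152, 0.1281, 0.4287]
eef_rot: [-0.088, -3.138, 0.004]
ft_force: [-26.8, -20.9, -3.0]
finger_gap: 0.184
gripper_force: 0.0
```

```bash
python3 -m pendant '[[-0.9,-0.3,0,0,0,0,1],[-0.9,-0.3,0,0,0,0,1],[-0.8,-0.5,0,0,0,0,1],[-0.6,-0.8,0,0,0,0,1],[-0.5,-0.8,0,0,0,0,1],[-0.4,-0.9,0,0,0,0,1],[-0.4,-0.9,0,0,0,0,1],[-0.2,-0.9,0,0,0,0,1]]'
python3 -m pendant '[[0,-0.9,0,0,0,0,1],[0,-0.8,0,0,0,0,1],[0,-0.5,0,0,0,0,1],[0,0,0,0,0,0,1],[0,0,0,0,0,0,1],[0,0,0,0,0,0,1],[0,0,0,0,0,0,1],[0,0,0,0,0,0,1]]'
```

```text
time: 3.4
position: [0.4154, -0.2131, 0.4285]
eef_rot: [0.094, 3.14, 0.001]
ft_force: [-0.2, 0.5, -0.4]
finger_gap: 0.004
gripper_force: 0.0
time: 4.4
position: [0.4071, -0.3421, 0.4289]
eef_rot: [0.092, 3.14, -0.0]
ft_force: [0.1, 0.4, 0.4]
finger_gap: 0.004
gripper_force: 0.0
```

```bash
cat >> h.py <<'E'
def wray(uv,st):
    p=imaging.camera_params("wrist");T=np.array(p['T_tool_cam'])
    d=np.array([uv[0]-p['cx'],-(uv[1]-p['cy'])]); r=np.hypot(d[0]/p['fx'],d[1]/p['fy'])
    k=np.sin(r)/r if r>1e-9 else 1
    v=np.array([d[0]/p['fx']*k,d[1]/p['fy']*k,-np.cos(r)])
    Rw=R.from_rotvec(st['eef_rot']).as_matrix()
    return st['position']+Rw@T[:3,3], Rw@T[:3,:3]@v
E
python3 - <<'E'
from h import *
from fit import W,s,pts
st=readout.get_state(); im=imaging.read_camera("wrist"); cv2.imwrite("pics/w1.png",im)
for n,z in (("funnel_stand",0),("catch_pivot",.161),("catch_post",.182),("lever_pad",.15),("stop_screw",.145),("lever_arm",.145),("tin",0)):
    r=imaging.place_of(n,"wrist")[:2]
    for a in r:
        o,d=wray(a['centre'],st); print(n,np.round(a['centre'],1),round(a['score'],2),np.round(o+d*(z-o[2])/d[2],4))
E
```

```text
funnel_stand [489.6 255.2] 0.62 [ 0.4737 -0.1407  0.    ]
catch_post [363.  282.3] 0.82 [ 0.4269 -0.317   0.182 ]
lever_pad [325.8 232.8] 0.87 [ 0.3998 -0.3396  0.15  ]
stop_screw [385.3 283. ] 0.48 [ 0.4428 -0.2964  0.145 ]
lever_arm [455.4 272.5] 0.66 [ 0.4386 -0.2398  0.145 ]
tin [572.4 208.4] 0.76 [ 0.4194 -0.0149  0.    ]
```

View pics/w1.png

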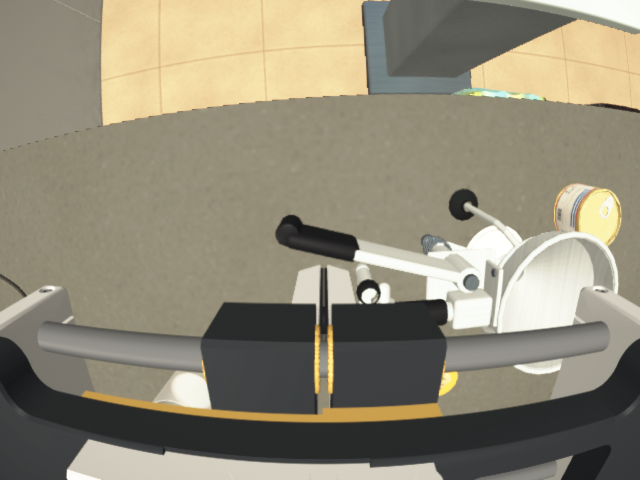

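```bash
python3 -m pendant '[[-0.12,-0.08,0,0,0,0,1],[-0.12,-0.08,0,0,0,0,1],[0,0,0.3,0,0,0,1],[0,0,0.3,0,0,0,1],[0,0,0.26,0,0,0,1],[0,0,0,0,0,0,1],[0,0,0,0,0,0,1],[0,0,0,0,0,0,1]]'
python3 -m pendant '[[0,0.2,0,0,0,0,1],[0,0.2,0,0,0,0,1],[0,0.15,0,0,0,0,1],[-0.01,0.15,0,0,0,0,1],[-0.01,0.15,0,0,0,0,1],[0,0,0,0,0,0,1],[0,0,0,0,0,0,1],[0,0,0,0,0,0,1]]'
```

```text
time: 5.8
position: [0.4209, -0.3533, 0.3781]
eef_rot: [0.094, 3.139, -0.002]
ft_force: [0.1, -0.0, 0.0]
finger_gap: 0.007
gripper_force: 0.0
time: 6.8
position: [0.425, -0.3026, 0.3769]
eef_rot: [-0.094, -3.14, -0.001]
ft_force: [-0.3, -0.1, -0.4]
finger_gap: 0.006
gripper_force: 0.0
```

Run:
```python
from h import *
st=readout.get_state(); im=imaging.read_camera("wrist"); cv2.imwrite("pics/w2.png",im)
for n,z in (("catch_pivot",.161),("catch_post",.182),("lever_pad",.15)):
    for a in imaging.place_of(n,"wrist")[:2]:
        o,d=wray(a['centre'],st); print(n,np.round(a['centre'],1),round(a['score'],2),np.round(o+d*(z-o[2])/d[2],4))
```

```text
catch_post [363.7 312.3] 0.71 [ 0.4416 -0.2821  0.182 ]
catch_post [575.7 206.5] 0.45 [ 0.3911 -0.1575  0.182 ]
lever_pad [254.2 229. ] 0.64 [ 0.4008 -0.3406  0.15  ]
```

View pics/w2.png

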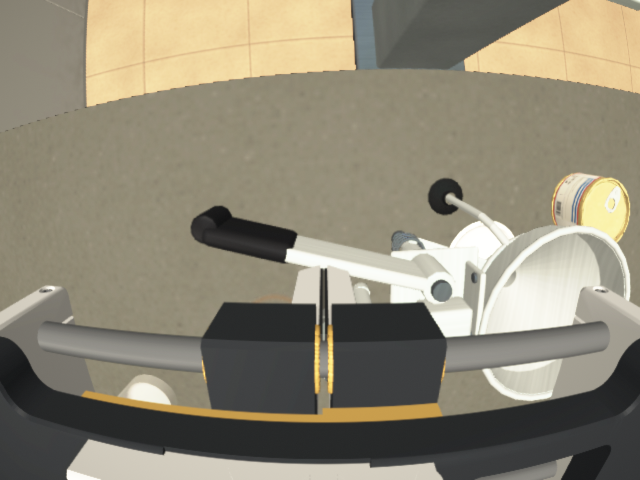

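```bash
python3 -m pendant '[[-0.06,0.09,0,0,0,0,1],[-0.08,0.09,0,0,0,0,1],[-0.11,0.07,0,0,0,0,1],[-0.11,0.07,0,0,0,0,1],[-0.07,0.05,0,0,0,0,1],[-0.05,0.05,0,0,0,0,1],[0,0,0,0,0,0,1],[0,0,0,0,0,0,1]]'
python3 - <<'E'
from h import *
st=readout.get_state(); im=imaging.read_camera("wrist"); cv2.imwrite("pics/w3.png",im)
for n,z in (("catch_post",.182),("lever_pad",.15)):
    for a in imaging.place_of(n,"wrist")[:2]:
        o,d=wray(a['centre'],st); print(n,np.round(a['centre'],1),round(a['score'],2),np.round(o+d*(z-o[2])/d[2],4))
E
```

```text
time: 8.0
position: [0.454, -0.2804, 0.3769]
eef_rot: [-0.097, -3.135, 0.007]
ft_force: [-6.3, -6.0, -0.0]
finger_gap: 0.008
gripper_force: 3.7
lever_pad [213.9 181.2] 0.71 [ 0.3992 -0.3407  0.15  ]
```

```bash
python3 -m pendant '[[0.2,-0.05,0,0,0,0,1],[0.2,-0.05,0,0,0,0,1],[0.1,0,-0.4,0,0,0,1],[0.3,-0.2,-0.4,0,0,0,1],[0.5,-0.5,0,0,0,0,1],[0.25,-0.3,0,0,0,0,1],[0,0,0,0,0,0,1],[0,0,0,0,0,0,1]]'
python3 - <<'E'
from h import *
st=readout.get_state(); im=imaging.read_camera("wrist"); cv2.imwrite("pics/w4.png",im)
for n,z in (("catch_pivot",.161),("catch_post",.182),("lever_pad",.15),("stop_screw",.145)):
    for a in imaging.place_of(n,"wrist")[:2]:
        o,d=wray(a['centre'],st); print(n,np.round(a['centre'],1),round(a['score'],2),np.round(o+d*(z-o[2])/d[2],4))
E
```

```text
time: 9.15
position: [0.3587, -0.3387, 0.425]
eef_rot: [0.093, 3.14, 0.001]
ft_force: [-0.0, -0.7, -0.2]
finger_gap: 0.004
gripper_force: 0.0
catch_post [484.9 293.1] 0.48 [ 0.3922 -0.2281  0.182 ]
lever_pad [486.3 291.2] 0.34 [ 0.4051 -0.2117  0.15  ]
```

View pics/w4.png

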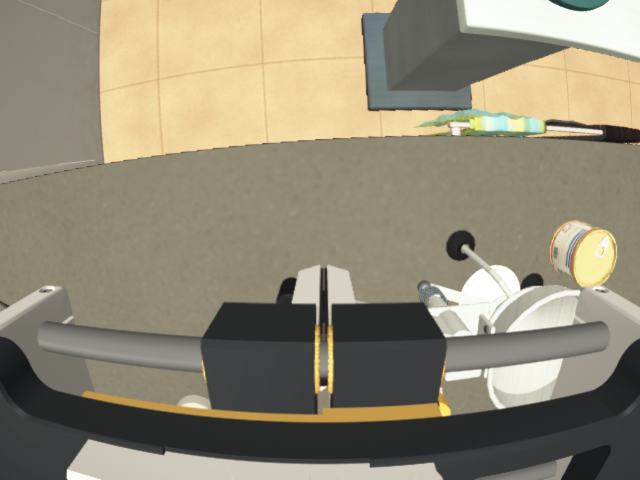

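Run:
```python
from h import *
ims=[]
for c,(x,y) in (("top",(380,258)),("scene",(340,285))):
    im=imaging.read_camera(c)
    for n,z in (("catch_post",.182),("lever_pad",.15)):
        for a in imaging.place_of(n,c)[:2]: print(c,n,np.round(a['centre'],1),round(a['score'],2),np.round(atz(c,a['centre'],z),4))
    ims.append(cv2.resize(im[y-60:y+60,x-50:x+50],None,fx=4,fy=4,interpolation=cv2.INTER_CUBIC))
cv2.imwrite("pics/c5.png",np.hstack(ims))
```

```text
top catch_post [380.6 255.4] 0.44 [ 0.4711 -0.2655  0.182 ]
top lever_pad [412.1 288. ] 0.68 [ 0.3962 -0.3405  0.15  ]
scene catch_post [308.4 292.1] 0.73 [ 0.3587 -0.257   0.182 ]
scene lever_pad [353.8 309.6] 0.76 [ 0.4095 -0.3389  0.15  ]
```

View pics/c5.png

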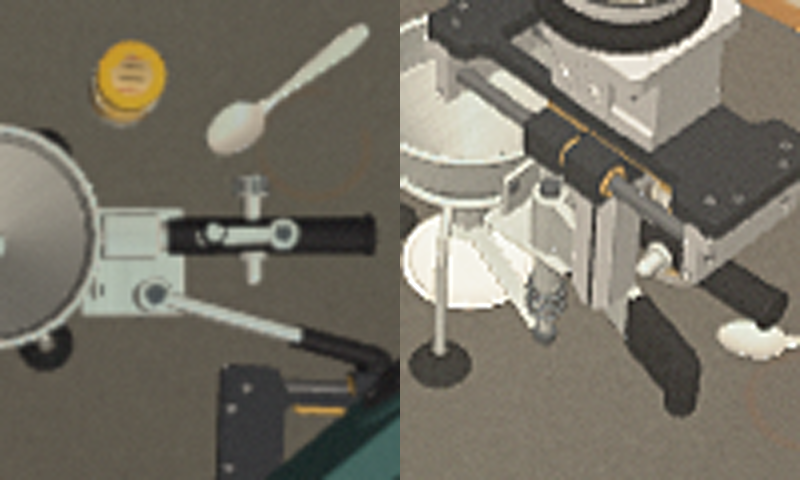

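```bash
python3 -m pendant '[[0,-0.05,0.5,0,0,0,1],[0,0,0.5,0,0,0,1],[0,0,0.43,0,0,0,1],[-0.15,0,0,0,0,0,1],[-0.15,0,0,0,0,0,1],[-0.15,0,0,0,0,0,1],[0,0,0,0,0,0,1],[0,0,0,0,0,0,1]]'
python3 -m pendant '[[-0.08,0,0,0,0,0,1],[-0.08,0,0,0,0,0,1],[-0.08,0,0,0,0,0,1],[-0.05,0,0,0,0,0,1],[-0.05,0,0,0,0,0,1],[0,0,0,0,0,0,1],[0,0,0,0,0,0,1],[0,0,0,0,0,0,1]]'
```

```text
time: 10.7
position: [0.3855, -0.3439, 0.3397]
eef_rot: [0.093, 3.139, -0.001]
ft_force: [0.3, -0.3, -0.2]
finger_gap: 0.004
gripper_force: 0.0
time: 11.7
position: [0.4055, -0.3453, 0.339]
eef_rot: [-0.094, -3.139, 0.001]
ft_force: [-4.4, -2.7, 0.5]
finger_gap: 0.003
gripper_force: 2.0
```

```bash
python3 -m pendant '[[-0.04,0,0,0,0,0,1],[-0.04,0,0,0,0,0,1],[-0.03,0,0,0,0,0,1],[0,0,0,0,0,0,1],[0,0,0,0,0,0,1],[0,0,0,0,0,0,1],[0,0,0,0,0,0,1],[0,0,0,0,0,0,1]]'
```

```text
time: 12.7
position: [0.4119, -0.3459, 0.3391]
eef_rot: [-0.095, -3.139, 0.001]
ft_force: [-5.0, -4.1, 0.4]
finger_gap: 0.002
gripper_force: 2.2
```

```bash
python3 -m pendant '[[-0.03,0,0,0,0,0,1],[-0.03,0,0,0,0,0,1],[0,0,0,0,0,0,1],[0,0,0,0,0,0,1],[0,0,0,0,0,0,1],[0,0,0,0,0,0,1],[0,0,0,0,0,0,1],[0,0,0,0,0,0,1]]'
python3 -m pendant '[[-0.03,0,0,0,0,0,1],[0,0,0,0,0,0,1],[0,0,0,0,0,0,1],[0,0,0,0,0,0,1],[0,0,0,0,0,0,1],[0,0,0,0,0,0,1],[0,0,0,0,0,0,1],[0,0,0,0,0,0,1]]'
```

```text
time: 13.7
position: [0.4153, -0.3462, 0.3391]
eef_rot: [-0.095, -3.138, 0.002]
ft_force: [-6.4, -4.4, 0.3]
finger_gap: 0.006
gripper_force: 2.8
time: 14.7
position: [0.417, -0.3464, 0.339]
eef_rot: [-0.095, -3.138, 0.002]
ft_force: [-5.5, -3.6, -0.0]
finger_gap: -0.0
gripper_force: 3.0
```

```bash
for i in 1 ; do python3 -m pendant '[[-0.03,0,0,0,0,0,1],[0,0,0,0,0,0,1],[0,0,0,0,0,0,1],[0,0,0,0,0,0,1],[0,0,0,0,0,0,1],[0,0,0,0,0,0,1],[0,0,0,0,0,0,1],[0,0,0,0,0,0,1]]'; done
python3 -m pendant '[[-0.03,0,0,0,0,0,1],[0,0,0,0,0,0,1],[0,0,0,0,0,0,1],[0,0,0,0,0,0,1],[0,0,0,0,0,0,1],[0,0,0,0,0,0,1],[0,0,0,0,0,0,1],[0,0,0,0,0,0,1]]'
```

```text
time: 15.7
position: [0.4188, -0.3465, 0.339]
eef_rot: [-0.095, -3.138, 0.002]
ft_force: [-5.5, -3.9, 0.8]
finger_gap: 0.003
gripper_force: 3.1
time: 16.7
position: [0.4206, -0.3466, 0.3391]
eef_rot: [-0.095, -3.138, 0.002]
ft_force: [-6.0, -4.0, 0.1]
finger_gap: 0.004
gripper_force: 3.2
```

```bash
python3 -m pendant '[[-0.03,0,0,0,0,0,1],[0,0,0,0,0,0,1],[0,0,0,0,0,0,1],[0,0,0,0,0,0,1],[0,0,0,0,0,0,1],[0,0,0,0,0,0,1],[0,0,0,0,0,0,1],[0,0,0,0,0,0,1]]'
python3 -m pendant '[[-0.03,0,0,0,0,0,1],[0,0,0,0,0,0,1],[0,0,0,0,0,0,1],[0,0,0,0,0,0,1],[0,0,0,0,0,0,1],[0,0,0,0,0,0,1],[0,0,0,0,0,0,1],[0,0,0,0,0,0,1]]'
```

```text
time: 17.7
position: [0.4223, -0.3467, 0.3391]
eef_rot: [-0.095, -3.137, 0.002]
ft_force: [-6.4, -3.3, 0.4]
finger_gap: 0.002
gripper_force: 3.3
time: 18.7
position: [0.424, -0.3468, 0.339]
eef_rot: [-0.095, -3.137, 0.002]
ft_force: [-7.6, -2.9, 0.5]
finger_gap: 0.005
gripper_force: 3.5
```

```bash
python3 -m pendant '[[-0.025,0,0,0,0,0,1],[0,0,0,0,0,0,1],[0,0,0,0,0,0,1],[0,0,0,0,0,0,1],[0,0,0,0,0,0,1],[0,0,0,0,0,0,1],[0,0,0,0,0,0,1],[0,0,0,0,0,0,1]]'
python3 - <<'E'
from h import *
ims=[]
for c,(x,y) in (("top",(390,258)),("scene",(350,285))):
    im=imaging.read_camera(c)
    ims.append(cv2.resize(im[y-50:y+50,x-50:x+50],None,fx=4,fy=4,interpolation=cv2.INTER_CUBIC))
cv2.imwrite("pics/c6.png",np.hstack(ims))
E
```

```text
time: 19.7
position: [0.4249, -0.3469, 0.339]
eef_rot: [-0.095, -3.135, 0.001]
ft_force: [-10.3, -2.3, 2.0]
finger_gap: 0.002
gripper_force: 4.8
```

View pics/c6.png

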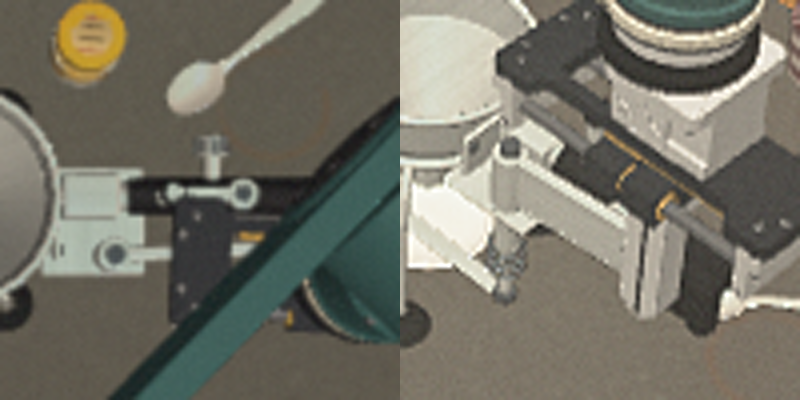

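```bash
python3 -m pendant '[[-0.025,0,0,0,0,0,1],[0,0,0,0,0,0,1],[0,0,0,0,0,0,1],[0,0,0,0,0,0,1],[0,0,0,0,0,0,1],[0,0,0,0,0,0,1],[0,0,0,0,0,0,1],[0,0,0,0,0,0,1]]'
```

```text
time: 20.8
position: [0.4258, -0.347, 0.339]
eef_rot: [-0.096, -3.132, 0.001]
ft_force: [-12.4, -3.1, 3.6]
finger_gap: 0.005
gripper_force: 6.3
```

```bash
python3 -c "
from h import *
print(readout.get_state()['ft_force']); print(workorder.job_done())"
```

```text
[-12.4024273   -3.11931103   3.55206388]
the job is handed in; nothing more can be done
None
```

I handed the job in with the catch folded back along the bar and the closed fingers holding the lever in with about 12 N at the wrist. That it bears on the stop screw is my reading of the force rising and the lever no longer following; I saw no direct screw contact and got no verdict back.

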